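Shut and bolt the sample box

TASK

The steel sample box on the bench has been left with its lid standing open. Using fingertips only, push the lid over until it is fully closed, and then push both sliding bolts on top of it fully home into their keepers. Do not lift the box or shove it out of its place, do not disturb the bottle, jar and beaker around it, and leave the box shut and bolted.

Things in the scene. Friction and masses are not known exactly. Their poses are not given: they have to be found in the camera images.
- box: Loose grey steel box of vials, about 4 to 5 kg, 150 (its x) by 220 (its y) by 90 mm high. Origin: centre of its underside on the bench; z up. Lid hinge along its +x top rim (x = +75 mm); front edge at x = -75 mm. The front looks roughly to the world's -y (the robot's right), up to 0.55 rad either way, so the open lid stands on the +y side.
- keeper_a (a point): Top centre of the steel keeper loop for bolt_a, 31 mm wide along the box's y, 10 mm along its x, just outside the front edge at x = -95, y = +70, z = 116 mm of the box, on a 28 mm deep flange at rim height. The bolt's rod slides under its bridge.
- keeper_b (a point): The same for bolt_b, at y = -70 mm of the box.
- lid (a joint): Lid angle, rad: 0 closed, 1.2 to 1.7 at the start, stop at 1.9. Turns about the box's +y axis at lid_hinge. Grey plate 220 x 150 x 6 mm, 0.4 kg, its top at z = 96 mm when closed. Stiff hinge (0.45 N m friction): it stays at any angle. Push its outer face (with the bolts, looking to the box's +x when open) to the front, then down. Between the bolts that face is bare for 100 mm.
- lid_hinge (a point): Middle of the lid's hinge line, on the plate's underside, 90 mm above the bench. Its axes are the lid's own: the plate runs 150 mm along -x, its outer face is 6 mm along +z; when closed they are parallel to the box's.
- lid_front (a point): Middle of the lid's free front edge, on the outer face, 150 mm from the hinge; axes as lid_hinge.
- bolt_a (a joint): Travel of the bolt on the box's +y side, m: 0 = drawn back, 0.034 = fully home at its stop, its rod through the keeper. 0 to 0.008 at the start. Slides along the lid towards its front edge (the lid's and box's -x). Stays where it is left; about 2 N of friction to move.
- bolt_b (a joint): The same for the bolt on the box's -y side.
- bolt_a_thumb (a point): Top centre of bolt_a's thumb piece: an upright black stub 14 mm across, top 34 mm above the lid's outer face. With the lid closed: y = +70, z = 130 mm of the box, x = -7 mm drawn back, -41 mm home. Its 9 mm rod runs from 30 mm behind (+x) to 56 mm ahead (-x) of it, in straps up to 13 mm above the lid.
- bolt_b_thumb (a point): The same for bolt_b, at y = -70 mm of the box.
- bottle: Bystander: green glass bottle, loose, 60 mm across, 150 mm high; origin at the centre of its underside. Leave alone.
- jar: Bystander: amber glass jar, loose, 68 mm across, 90 mm high; origin at the centre of its underside. Leave alone.
- beaker: Bystander: glass beaker, loose, 72 mm across, 90 mm high; origin at the centre of its underside. Leave alone.

How it is judged:
On the way, in this order (a step that is already met when the one before it is completed fails the run):
1. the lid is closed with both bolts still drawn back (less than 18 mm of travel) (value of joint lid below 0.05 rad and value of joint each of bolt_a, bolt_b below 0.018 m), for 0.1 s.
2. both bolts are home with the lid closed (value of joint lid below 0.05 rad and value of joint each of bolt_a, bolt_b above 0.028 m), for 0.2 s.
At the end, for the whole second after the job is handed in: The lid is closed (within 0.05 rad), both bolts are home (at least 28 of 34 mm), and the box stands flat and at rest on the bench within 50 mm of where it started; bottle, jar and beaker stand upright within 30 mm of where they were (all of step 2 and distance of box from where it was at the start of the episode below 0.05 m and height (world z) of box below 0.008 m and angle between box's own z axis and vertical below 0.05 rad and linear speed of box below 0.02 m/s and angle between each of bottle, jar, beaker's own z axis and vertical below 0.1 rad and distance of each of bottle, jar, beaker from where it was at the start of the episode below 0.03 m); the robot touches nothing.
It fails at once if the box is lifted or tipped (origin more than 15 mm up, or tilted more than 0.15 rad) (height (world z) of box above 0.015 m or angle between box's own z axis and vertical above 0.15 rad).
It fails at once if the box is shoved more than 60 mm from its place (distance of box from where it was at the start of the episode above 0.06 m).
It fails at once if the bottle, jar or beaker is moved more than 30 mm, lifted or knocked over (distance of any of bottle, jar, beaker from where it was at the start of the episode above 0.03 m or angle between any of bottle, jar, beaker's own z axis and vertical above 0.35 rad).
It also fails if it takes over 56 s, if anything falls off the work surface, if the arm or the gripper's body presses on something with over 40 N, if the wrist force passes 120 N, or if a joint passes its speed limit or range.

ROBOT

A 6-joint arm with a two-finger parallel gripper is mounted at the origin on the work surface. World frame = base frame: x ahead of the robot, y to its left, z up, the work surface at z = 0. Lengths are in m, angles in rad, forces in N, time in s.
With the tool pointing down it reaches from about 0.325 to 0.9 m from the base axis. Payload 6.1 kg.
Tool frame: the origin (TCP) lies midway between the tips of the shut fingers; the grasp point (between the pads) lies 19 mm behind it (manip.pinch_z is the distance from the TCP to the grasp point, in m); z points along the fingers, x is the direction in which the jaws open and shut, and the axes are right-handed (so a half turn about z gives the same grasp; the last joint's range is limited). The gripper opens to 85 mm and grips with 20 to 120 N. Pads are 22 mm wide; open, the fingers measure 114 mm over their backs; the gripper's body (76 mm by 85 mm) begins 54 mm behind the grasp point. The pads swing forward as they close: fully open they stand 13 mm farther back than shut.
Start: joints at [1.061, 0.22, 1.526, -0, 1.395, -0.126], TCP at [0.234, 0.58, 0.202] pointing down, gripper open.
Joint ranges: [-2.98, 2.98], [-0.91, 2.08], [0.09, 2.57], [-1.24, 4.39], [0.2, 2.65], [-2.68, 2.68]. Speed limits (rad/s): [2.57, 2.57, 3.01, 3.14, 3.14, 3.14].

INTERFACE

Orientations are given as a unit quaternion [w, x, y, z].
In Python, from station import manip, snapshot, get_calibration gives the robot as it stands.
- The arm moves only by the tool play_rows, never from a script. Its argument "plan" is a list of rows, each a list of 7 numbers: the closure, from 0 (fully open) to 1 (shut), then the shift along the world's x, y, z in units of 40 mm (1.0 is 40 mm), then the turn, a rotation vector about the world's x, y, z in units of 6 degrees (1.0 is 6 degrees). A call has 1 to 8 rows; each row shifts and turns the commanded pose from where the row before left it; what a row does not reach is not made up. A row lasts 1/12 s, in which the tool goes at most 41.7 mm and 7.16 degrees, less where a joint would pass 70% of its speed; a pose out of reach is approached as far as the arm can. A call is refused whole if a number of a shift passes 1 or a number of a turn 1, either way. A call with a gripper value outside its range is refused whole. The fingers move at their own pace and stop on an object; "squeeze" is the grip in N (left out, the last holds). Time passes only in rows, so rows that do not move let the fingers close. It gives the time, the measured TCP pose, the force and the opening at its end, in the units of the state.
- manip.read_state(): the state, without advancing time (a new reading comes with each control period).
- snapshot(name): name is "side" or "top"; returns the picture (420x560x3 uint8, red, green, blue); there is no depth.
- get_calibration(name): a dict with "K" (3x3 intrinsics, pixels), "pose" (4x4, takes a point from camera to world coordinates). Camera axes: x right, y up, looking along -z (the intrinsics and any distortion apply to the point x, -y, -z); pixel columns grow to the right and rows downward; lengths in m; the calibration is good to about 2 mm. A picture is of the moment at which its call begins. get_calibration takes no time and is no camera call.
- manip.close_job(): hands the job in, once; it reports no verdict.
The state is a dict: "clock": time; "joints": joint angles; "qd": joint speeds; "tau": joint torques, N m; "ee_pos": TCP position; "eef_rot": TCP orientation; "contact_force": force on the tool from outside, world axes, zero at the start; "torque": the same for the moment, N m; "grip_width": opening from 0.0 (shut) to 1.0 (fully open).
Only numpy, scipy, OpenCV 4.12 (cv2) and the standard library are available. Lean on these libraries where they do the work, as an engineer would, in place of code of your own. Each camera call takes 0.05 s, during which the arm holds its last target. There are 200 camera calls.

## Working session

There is one attempt and no reset: what is moved stays moved. The work goes in short steps, Python scripts to look and compute and a tool call to move; the robot and the scene stay as the last step left them, time stands still between calls to the robot, and variables do not carry over. Pictures are saved under pics/ and viewed, about 8 in all and at most 12, crops included, and the job is handed in when it is done.

Besides the shell and the picture viewer there is one more tool, called after "Call:" by a JSON object that holds its "name" and its "arguments", one argument or row to a line. play_rows: Moves the arm, as the interface text tells. Its arguments: {"type":"object","properties":{"plan":{"type":"array","items":{"type":"array","items":{"type":"number"}}},"squeeze":{"type":"number"}},"required":["plan"]}

```bash
mkdir -p pics; ls; python3 - <<'E'
from station import manip, snapshot, get_calibration
import cv2, numpy as np
for n in("side","top"):
    im=snapshot(n); cv2.imwrite(f"pics/{n}0.png",im[:,:,::-1])
    c=get_calibration(n); print(n,np.round(c["K"],1).tolist(),np.round(c["pose"],3).tolist(),[k for k in c])
print(manip.read_state())
E
```

```text
pics
side [[414.6, 0.0, 275.9], [0.0, 414.6, 208.1], [0.0, 0.0, 1.0]] [[0.924, 0.18, -0.338, 0.217], [-0.383, 0.421, -0.822, -0.845], [-0.006, 0.889, 0.458, 0.599], [0.0, 0.0, 0.0, 1.0]] ['K', 'pose']
top [[431.4, 0.0, 268.6], [0.0, 431.4, 206.3], [0.0, 0.0, 1.0]] [[0.017, 0.996, -0.086, 0.46], [-1.0, 0.016, -0.012, -0.004], [-0.01, 0.086, 0.996, 1.27], [0.0, 0.0, 0.0, 1.0]] ['K', 'pose']
{'clock': 0.1, 'joints': array([ 1.06083025e+00,  2.21149476e-01,  1.52747621e+00, -1.57598177e-05,
        1.39471890e+00, -1.26112002e-01]), 'qd': array([ 4.79240264e-04, -1.81182464e-03, -1.99437102e-03, -1.61168882e-04,
       -9.38546822e-05, -1.10008611e-03]), 'tau': array([ 3.20494291e-04, -4.98245502e+01, -3.90545118e+01, -3.22693613e-04,
        5.76982668e-03, -6.70456416e-05]), 'ee_pos': array([0.23378498, 0.57899039, 0.20081817]), 'eef_rot': array([ 4.01574447e-04,  8.29003383e-01,  5.59242902e-01, -7.78534337e-04]), 'contact_force': array([ 0.38725038, -0.86436197, -0.25335165]), 'torque': array([-0.02340684, -0.00730686,  0.02722417]), 'grip_width': 1.0012034584097529}
```

View pics/side0.png

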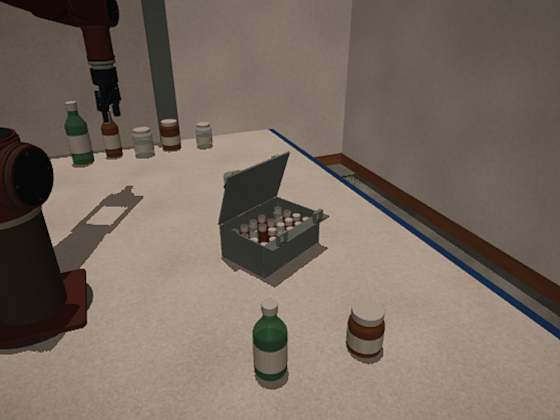

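View pics/top0.png

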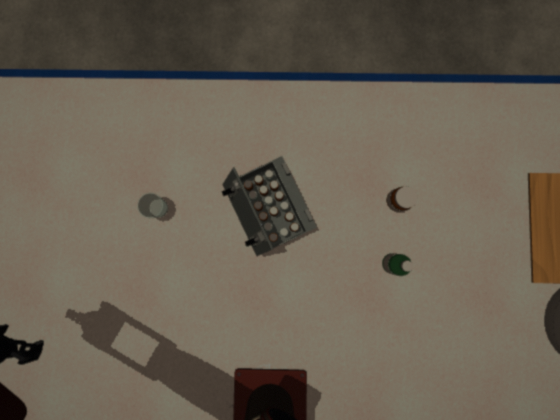

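The top view shows the box at about (272,205), its front to the right, with the lid standing on the left edge and the thumbs at (227,192) and (250,241). The beaker is at (157,207), the jar at (400,200) and the bottle at (398,264). Next I'll enlarge the box.

```bash
python3 - <<'E'
import cv2, numpy as np
a=cv2.imread("pics/top0.png")[145:265,210:330]; b=cv2.imread("pics/side0.png")[145:285,210:335]
f=lambda m:cv2.resize(cv2.convertScaleAbs(m,alpha=1.8,beta=10),(400,int(400*m.shape[0]/m.shape[1])),interpolation=cv2.INTER_CUBIC)
A,B=f(a),f(b); h=max(A.shape[0],B.shape[0]); o=np.zeros((h,800,3),np.uint8); o[:A.shape[0],:400]=A;o[:B.shape[0],400:]=B
cv2.imwrite("pics/crop0.png",o); print(A.shape,B.shape)
E
```

```text
(400, 400, 3) (448, 400, 3)
```

View pics/crop0.png

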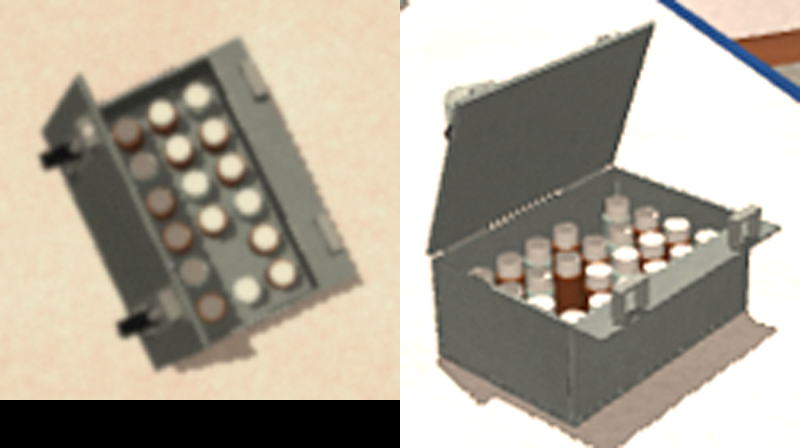

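```bash
cat >h.py <<'E'
import numpy as np
from station import get_calibration
def ray(n,p):
    c=get_calibration(n);K=np.array(c["K"]);P=np.array(c["pose"])
    d=np.array([(p[0]-K[0,2])/K[0,0],-(p[1]-K[1,2])/K[1,1],-1]); return P[:3,3],P[:3,:3]@d
def onplane(n,p,z,N=(0,0,1)):
    o,d=ray(n,p);N=np.array(N,float); return o+d*((z-N@o)/(N@d))
def proj(n,X):
    c=get_calibration(n);K=np.array(c["K"]);P=np.array(c["pose"])
    q=P[:3,:3].T@(np.array(X)-P[:3,3]); return K[0,2]-K[0,0]*q[0]/q[2],K[1,2]+K[1,1]*q[1]/q[2]
E
python3 - <<'E'
from h import *
t=lambda u,v:(210+u/3.3333-.35,145+v/3.3333-.35); s=lambda u,v:(210+(u-400)/3.2-.35,145+v/3.2-.35)
far=onplane("top",t(240,38),.09); near=onplane("top",t(360,280),.09)
farS=onplane("side",s(779,230),.09); hn=onplane("side",s(430,253),.09); hf=onplane("side",s(613,165),.09)
print("flange",far,near,np.linalg.norm(far-near),"side far",farS,"hinge",hn,hf,np.linalg.norm(hn-hf))
d=near-far; ey=d/np.linalg.norm(d); d2=hn-hf; print("yaw",np.arctan2(-ey[0],ey[1]),np.arctan2(-d2[0],d2[1]))
ex=np.array([ey[1],-ey[0],0]); 
mid=(far+near)/2; c=mid+ex*.103; c2=(hn+hf)/2-ex*.075
print("center",c,c2,"ex",ex,"ey",ey)
cc=(c+c2)/2; cc[2]=0
for nm,p,y in(("far",s(653,22),-.11),("near",s(448,108),.11)):
    q=onplane("side",p,ey@cc+y,ey); r=q-cc; print(nm,q,"boxx",r@ex, "ang",np.arctan2(r[2]-.09,.075-r@ex),np.hypot(r[2]-.09,.075-r@ex))
for nm,p,z in(("beaker",(150,206),.05),("bottle",(400,264),.13),("jar",(400,200),.09)): print(nm,onplane("top",p,z))
E
```

```text
flange [ 0.70233252 -0.02436961  0.09      ] [ 0.50286741 -0.12543151  0.09      ] 0.2236064399281065 side far [ 0.69777654 -0.02681434  0.09      ] hinge [0.42880323 0.04709004 0.09      ] [0.62141427 0.1377058  0.09      ] 0.21286199204087175
yaw 2.039761366159557 2.010533796338308
center [0.55604775 0.0169792  0.09      ] [0.55900599 0.02549518 0.09      ] ex [-0.4519633   0.89203653  0.        ] ey [-0.89203653 -0.4519633   0.        ]
far [0.64158722 0.09871052 0.23315509] boxx 0.031116850453042782 ang 1.2733478998629826 0.14973012324429358
near [0.44087534 0.00808885 0.22628988] boxx 0.04099340901821928 ang 1.3262726494917008 0.14046842568500892
beaker [0.56093627 0.3474861  0.05      ]
bottle [ 0.41262442 -0.33690881  0.13      ]
jar [ 0.58499385 -0.35021685  0.09      ]
```

Call:
{"name": "play_rows", "arguments": {
  "plan": [
    [1, 0.5, -0.83, 0.02, 0, 0, -1],
    [1, 0.5, -0.83, 0.02, 0, 0, -1],
    [1, 0.5, -0.83, 0.02, 0, 0, -1],
    [1, 0.5, -0.83, 0.02, 0, 0, -1],
    [1, 0.5, -0.83, 0.02, 0, 0, -1],
    [1, 0.5, -0.83, 0.02, 0, 0, -1],
    [1, 0.5, -0.83, 0.02, 0, 0, -1],
    [1, 0.3, -0.5, 0.02, 0, 0, 0]
  ]
}}

```text
clock: 0.77
ee_pos: [0.3872, 0.324, 0.2079]
eef_rot: [0.001, 0.975, 0.222, -0.0]
contact_force: [0.2, 0.7, 0.5]
grip_width: 0.001
```

Call:
{"name": "play_rows", "arguments": {
  "plan": [
    [1, 0.5, -0.83, 0.02, 0, 0, 0],
    [1, 0.5, -0.83, 0.02, 0, 0, 0],
    [1, 0.5, -0.83, 0.02, 0, 0, 0],
    [1, 0.5, -0.83, 0.02, 0, 0, 0],
    [1, 0.3, -0.5, 0.02, 0, 0, 0],
    [1, 0.1, -0.2, 0, 0, 0, 0],
    [1, 0, 0, 0, 0, 0, 0],
    [1, 0, 0, 0, 0, 0, 0]
  ]
}}

```text
clock: 1.43
ee_pos: [0.4815, 0.1666, 0.2118]
eef_rot: [-0.0, 0.974, 0.225, -0.001]
contact_force: [-0.1, -0.2, 0.2]
grip_width: 0.001
```

```bash
python3 - <<'E'
from h import *
from station import manip,snapshot
import cv2
f=lambda m:cv2.resize(cv2.convertScaleAbs(m[:,:,::-1],alpha=1.8,beta=10),(400,448),interpolation=cv2.INTER_CUBIC)
a=snapshot("side")[145:285,200:325]; b=snapshot("top")[135:275,200:325]
cv2.imwrite("pics/c1.png",np.hstack([f(a),f(b)]))
E
```

```text
(no output)
```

View pics/c1.png

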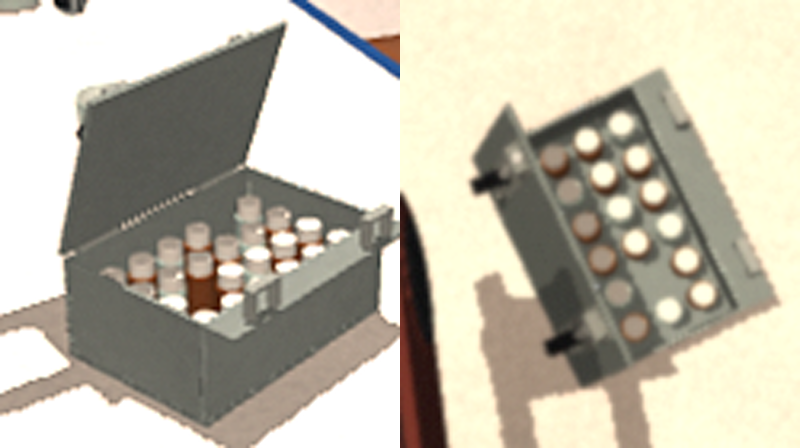

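Call:
{"name": "play_rows", "arguments": {
  "plan": [
    [1, 0.3, -0.6, 0, 0, 0, 0],
    [1, 0.3, -0.6, 0, 0, 0, 0],
    [1, 0.3, -0.6, 0, 0, 0, 0],
    [1, 0.15, -0.3, 0, 0, 0, 0],
    [1, 0.15, -0.3, 0, 0, 0, 0],
    [1, 0.12, -0.25, -0.1, 0, 0, 0],
    [1, 0.12, -0.25, -0.1, 0, 0, 0],
    [1, 0, 0, 0, 0, 0, 0]
  ]
}}

```text
clock: 2.2
ee_pos: [0.5405, 0.0493, 0.2039]
eef_rot: [0.0, 0.974, 0.225, 0.0]
contact_force: [0.6, -0.3, 1.0]
grip_width: 0.002
```

Call:
{"name": "play_rows", "arguments": {
  "plan": [
    [1, 0.12, -0.24, -0.15, 0, 0, 0],
    [1, 0.12, -0.24, -0.15, 0, 0, 0],
    [1, 0.1, -0.21, -0.2, 0, 0, 0],
    [1, 0.1, -0.21, -0.2, 0, 0, 0],
    [1, 0, 0, 0, 0, 0, 0]
  ]
}}

```text
clock: 2.62
ee_pos: [0.5606, 0.0101, 0.1792]
eef_rot: [0.004, 0.974, 0.224, 0.003]
contact_force: [2.2, -5.6, 11.2]
grip_width: -0.003
```

```bash
python3 - <<'E'
from h import *
from station import manip,snapshot
import cv2
f=lambda m:cv2.resize(cv2.convertScaleAbs(m[:,:,::-1],alpha=1.8,beta=10),(400,448),interpolation=cv2.INTER_CUBIC)
a=snapshot("side")[145:285,200:325]; b=snapshot("top")[135:275,200:325]
cv2.imwrite("pics/c2.png",np.hstack([f(a),f(b)]))
E
```

```text
(no output)
```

View pics/c2.png

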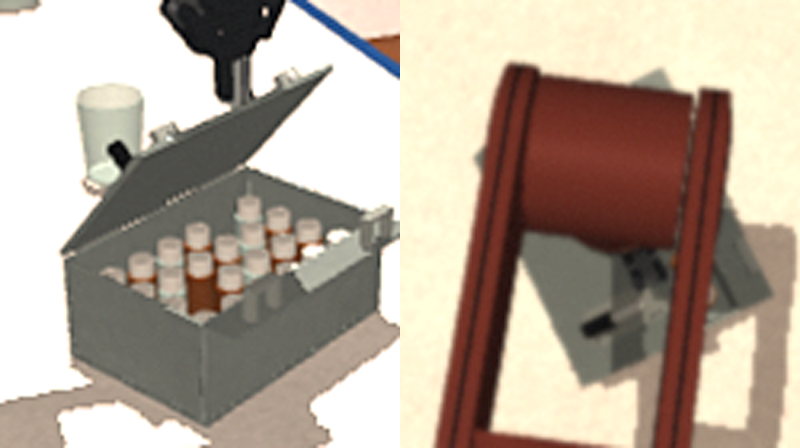

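Both views show the lid at about 0.7 rad, with the fingertip on it between the bolts. The box hasn't moved, so I'll keep following the arc.

Call:
{"name": "play_rows", "arguments": {
  "plan": [
    [1, 0.12, -0.24, -0.16, 0, 0, 0],
    [1, 0.1, -0.2, -0.2, 0, 0, 0],
    [1, 0.08, -0.16, -0.25, 0, 0, 0],
    [1, 0, 0, 0, 0, 0, 0]
  ]
}}

```text
clock: 3.05
ee_pos: [0.5679, -0.01, 0.1491]
eef_rot: [-0.001, 0.974, 0.225, -0.002]
contact_force: [-0.7, 0.7, 0.3]
grip_width: 0.001
```

Call:
{"name": "play_rows", "arguments": {
  "plan": [
    [1, 0.06, -0.12, -0.3, 0, 0, 0],
    [1, 0.04, -0.08, -0.3, 0, 0, 0],
    [1, 0.03, -0.06, -0.3, 0, 0, 0],
    [1, 0.01, -0.02, -0.2, 0, 0, 0],
    [1, 0, 0, 0, 0, 0, 0]
  ]
}}

```text
clock: 3.47
ee_pos: [0.5726, -0.0205, 0.1044]
eef_rot: [-0.001, 0.974, 0.225, -0.002]
contact_force: [-0.7, 0.8, 0.1]
grip_width: 0.003
```

Call:
{"name": "play_rows", "arguments": {
  "plan": [
    [1, 0, 0, -0.1, 0, 0, 0],
    [1, 0, 0, -0.1, 0, 0, 0],
    [1, 0, 0, 0, 0, 0, 0]
  ]
}}

```text
clock: 3.72
ee_pos: [0.5745, -0.0207, 0.0992]
eef_rot: [-0.0, 0.974, 0.225, -0.0]
contact_force: [-0.8, 0.3, 0.3]
grip_width: 0.001
```

Call:
{"name": "play_rows", "arguments": {
  "plan": [
    [1, 0, 0, -0.05, 0, 0, 0],
    [1, 0, 0, -0.05, 0, 0, 0],
    [1, 0, 0, 0, 0, 0, 0]
  ]
}}

```text
clock: 3.97
ee_pos: [0.5749, -0.0208, 0.0958]
eef_rot: [0.0, 0.974, 0.225, 0.0]
contact_force: [0.9, -0.7, 0.4]
grip_width: -0.0
```

Call:
{"name": "play_rows", "arguments": {
  "plan": [
    [1, 0, 0, -0.05, 0, 0, 0],
    [1, 0, 0, -0.05, 0, 0, 0],
    [1, 0, 0, 0, 0, 0, 0],
    [1, 0, 0, 0, 0, 0, 0]
  ]
}}

```text
clock: 4.3
ee_pos: [0.5747, -0.0208, 0.0916]
eef_rot: [-0.0, 0.974, 0.225, -0.0]
contact_force: [-0.4, 0.2, 0.2]
grip_width: 0.001
```

```bash
python3 - <<'E'
from h import *
from station import manip,snapshot
import cv2
f=lambda m:cv2.resize(cv2.convertScaleAbs(m[:,:,::-1],alpha=1.8,beta=10),(400,448),interpolation=cv2.INTER_CUBIC)
a=snapshot("side")[145:285,200:325]; b=snapshot("top")[135:275,200:325]
cv2.imwrite("pics/c3.png",np.hstack([f(a),f(b)]))
E
```

```text
(no output)
```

View pics/c3.png

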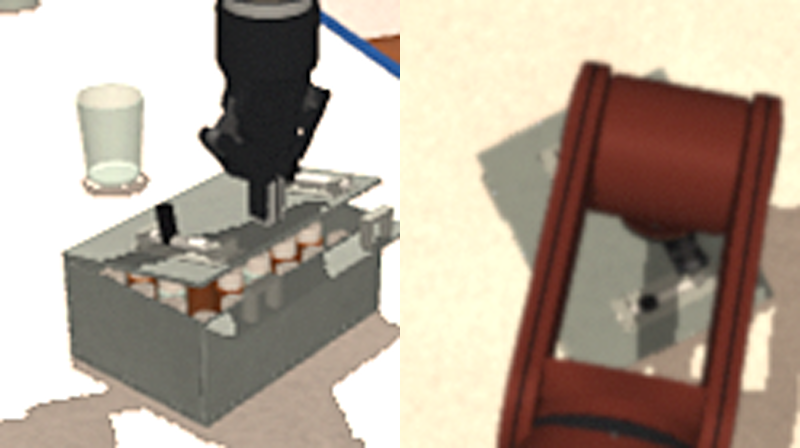

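```bash
python3 - <<'E'
from h import *
from station import manip,snapshot
import cv2
s=manip.read_state();p=s["ee_pos"];print(p,s["joints"],s["contact_force"])
g=lambda X:[((u-200+.35)*3.2,(v-145+.35)*3.2) for u,v in[proj("side",X)]][0]
print("tcp",g(p)); 
c=np.array([.557,.022,0]);y=2.03;ex=np.array([np.cos(y),np.sin(y),0]);ey=np.array([-np.sin(y),np.cos(y),0])
for th in(0,.1,.2,.3): print(th,[np.round(g(c+ex*(.075-.15*np.cos(th))+ey*v+[0,0,.09+.15*np.sin(th)])) for v in(.11,-.11)])
a=snapshot("side")[165:245,240:340]
cv2.imwrite("pics/c4.png",cv2.resize(cv2.convertScaleAbs(a[:,:,::-1],alpha=1.8,beta=10),(750,600),interpolation=cv2.INTER_CUBIC))
E
```

```text
[ 0.57472353 -0.02082051  0.09170617] [-1.73351773e-01  2.06276922e-01  1.75899113e+00  6.74807607e-05
  1.17659963e+00 -6.27315336e-01] [-0.42867897 -0.49674116 -1.1372677 ]
tcp (np.float64(267.72944346117356), np.float64(254.33144286084473))
0 [array([201., 326.]), array([383., 216.])]
0.1 [array([200., 307.]), array([383., 199.])]
0.2 [array([197., 288.]), array([382., 182.])]
0.3 [array([193., 268.]), array([379., 165.])]
```

View pics/c4.png

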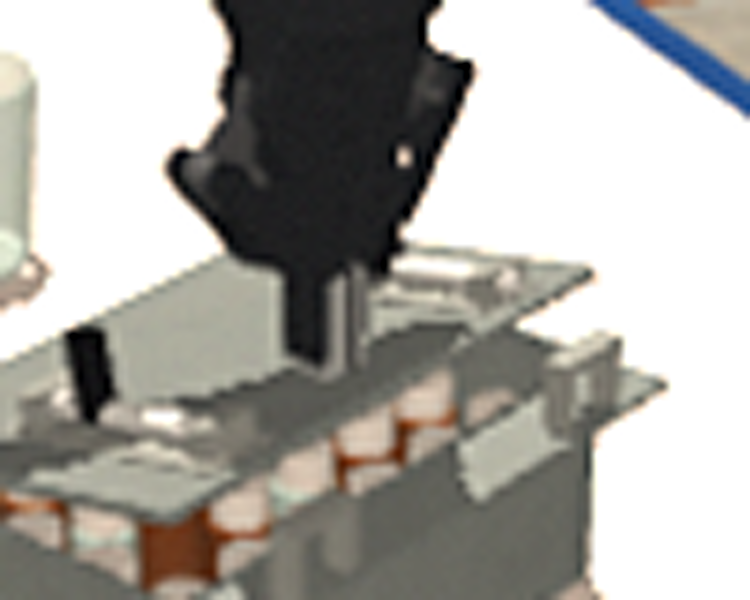

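The lid is at about 0.2 rad. The reported tip projects to (268,254), but the visible tip ends at (265,220). I'll check whether that offset was already there in the earlier picture.

```bash
python3 - <<'E'
from h import *
g=lambda X:[((u-200+.35)*3.2,(v-145+.35)*3.2) for u,v in[proj("side",X)]][0]
p=np.array([.5606,.0101,.1792]);print("c2 tcp",g(p))
c=np.array([.557,.022,0]);y=2.03;ex=np.array([np.cos(y),np.sin(y),0]);ey=np.array([-np.sin(y),np.cos(y),0])
for th in(.5,.6,.7,.8): print(th,[np.round(g(c+ex*(.075-.15*np.cos(th))+ey*v+[0,0,.09+.15*np.sin(th)])) for v in(.11,-.11)])
# gripper start picture: project reported TCP in side0
print("start",proj("side",[.2338,.579,.2008]))
p=np.array([.5747,-.0208,.0917]); print([np.round(g(p+[0,0,k])) for k in(0,.01,.02,.03,.073)])
E
```

```text
c2 tcp (np.float64(234.82961936986513), np.float64(139.5012769316318))
0.5 [array([180., 229.]), array([369., 130.])]
0.6 [array([171., 209.]), array([361., 113.])]
0.7 [array([161., 190.]), array([353.,  96.])]
0.8 [array([150., 171.]), array([343.,  80.])]
start (np.float64(115.13423411939743), np.float64(132.39320471390926))
[array([268., 254.]), array([268., 243.]), array([268., 232.]), array([268., 220.]), array([268., 170.])]
```

Call:
{"name": "play_rows", "arguments": {
  "plan": [
    [1, 0, 0, 0, 0, 0, 0]
  ]
}}

```text
clock: 4.53
ee_pos: [0.5748, -0.0208, 0.0918]
eef_rot: [-0.0, 0.974, 0.225, -0.0]
contact_force: [0.2, -0.5, -0.3]
grip_width: 0.003
```

The offset has been there all along: the real tip is about 27 mm higher than reported. Contact agrees, so I'll keep pressing down and watch the force.

Call:
{"name": "play_rows", "arguments": {
  "plan": [
    [1, 0, 0, -0.15, 0, 0, 0],
    [1, 0, 0, -0.15, 0, 0, 0],
    [1, 0, 0, -0.1, 0, 0, 0],
    [1, 0, 0, -0.05, 0, 0, 0]
  ]
}}

```text
clock: 4.87
ee_pos: [0.5741, -0.0208, 0.0725]
eef_rot: [-0.0, 0.974, 0.225, -0.001]
contact_force: [0.1, -1.0, 0.8]
grip_width: -0.0
```

Call:
{"name": "play_rows", "arguments": {
  "plan": [
    [1, 0, 0, -0.06, 0, 0, 0],
    [1, 0, 0, 0, 0, 0, 0]
  ]
}}

```text
clock: 5.03
ee_pos: [0.5742, -0.0208, 0.0705]
eef_rot: [-0.0, 0.974, 0.225, -0.001]
contact_force: [0.2, 1.2, -0.4]
grip_width: -0.004
```

Call:
{"name": "play_rows", "arguments": {
  "plan": [
    [1, 0, 0, -0.06, 0, 0, 0],
    [1, 0, 0, -0.06, 0, 0, 0]
  ]
}}

```text
clock: 5.2
ee_pos: [0.575, -0.0209, 0.0667]
eef_rot: [0.0, 0.974, 0.225, 0.0]
contact_force: [0.5, -1.0, 0.6]
grip_width: 0.002
```

```bash
python3 - <<'E'
from h import *
from station import manip,snapshot
import cv2
print(manip.read_state()["contact_force"])
a=snapshot("side")[145:285,200:325]
cv2.imwrite("pics/c5.png",cv2.resize(cv2.convertScaleAbs(a[:,:,::-1],alpha=1.8,beta=10),(500,560),interpolation=cv2.INTER_CUBIC))
E
```

```text
[ 0.47032871 -1.0359083   0.60052158]
```

View pics/c5.png

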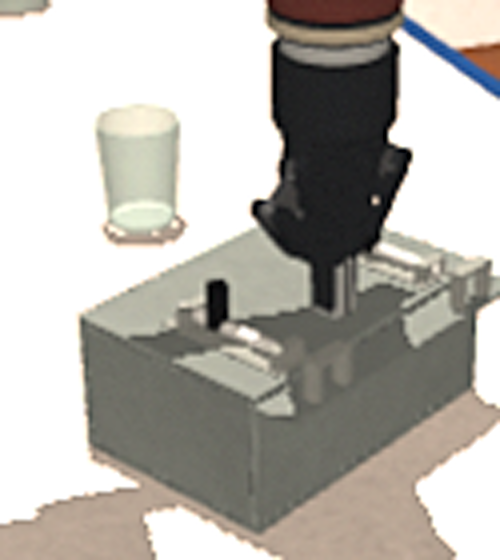

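The lid now lies flat on the box: its near front corner is at (255,402), against a predicted (251,407). Next I'll press until the force rises.

Call:
{"name": "play_rows", "arguments": {
  "plan": [
    [1, 0, 0, -0.06, 0, 0, 0],
    [1, 0, 0, -0.03, 0, 0, 0]
  ]
}}

```text
clock: 5.42
ee_pos: [0.5755, -0.0209, 0.0663]
eef_rot: [0.0, 0.974, 0.225, 0.0]
contact_force: [-12.5, 1.8, 30.6]
grip_width: -0.001
```

Call:
{"name": "play_rows", "arguments": {
  "plan": [
    [1, 0, 0, -0.04, 0, 0, 0],
    [1, 0, 0, -0.02, 0, 0, 0]
  ]
}}

```text
clock: 5.58
ee_pos: [0.5756, -0.0209, 0.0662]
eef_rot: [0.0, 0.974, 0.225, 0.0]
contact_force: [-19.1, 2.8, 41.6]
grip_width: -0.004
```

Call:
{"name": "play_rows", "arguments": {
  "plan": [
    [1, 0, 0, 0.2, 0, 0, 0],
    [1, 0, 0, 0.6, 0, 0, 0],
    [1, 0, 0, 0.8, 0, 0, 0],
    [1, -0.6, 0.24, 0.2, 0, 0, 0],
    [1, -0.77, 0.32, 0, 0, 0, 0],
    [1, -0.77, 0.32, 0, 0, 0, 0],
    [1, -0.2, 0.08, 0, 0, 0, 0],
    [1, 0, 0, 0, 0, 0, 0]
  ]
}}

```text
clock: 6.25
ee_pos: [0.4793, 0.0185, 0.1323]
eef_rot: [-0.0, 0.974, 0.226, -0.0]
contact_force: [0.4, -0.4, -0.4]
grip_width: -0.001
```

```bash
python3 - <<'E'
from h import *
from station import manip,snapshot
import cv2
s=manip.read_state();p=s["ee_pos"]
c=np.array([.557,.022,0]);y=2.03;ex=np.array([np.cos(y),np.sin(y),0]);ey=np.array([-np.sin(y),np.cos(y),0])
B=lambda X:np.round([(X-c)@ex,(X-c)@ey,X[2]],4)
print("tcp box",B(p),s["contact_force"])
im=snapshot("side");t=snapshot("top")
f=lambda m:cv2.resize(cv2.convertScaleAbs(m[:,:,::-1],alpha=1.8,beta=10),(400,448),interpolation=cv2.INTER_CUBIC)
cv2.imwrite("pics/c6.png",np.hstack([f(im[145:285,200:325]),f(t[135:275,200:325])]))
for y0 in(.07,-.07):
  for n in("side","top"): print(n,y0,[[round((a-200+.35)*3.2),round((b-145+10*(n=="top")+.35)*3.2)] for x in(-.007,-.041) for a,b in[proj(n,c+ex*x+ey*y0+[0,0,.13])]])
E
```

```text
tcp box [0.0313 0.0712 0.1323] [ 0.44771984 -0.43847769 -0.41876955]
side 0.07 [[170, 226], [203, 241]]
top 0.07 [[249, 304], [286, 286]]
side -0.07 [[289, 165], [322, 177]]
top -0.07 [[177, 152], [214, 134]]
```

View pics/c6.png

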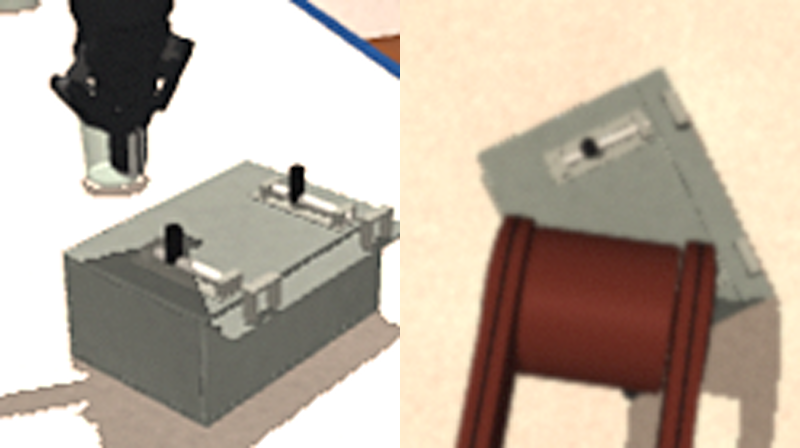

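The lid is shut and both bolts are still drawn back, with thumbs at (174,228) and (297,170) in the side crop. I'll lower behind bolt_a and push.

Call:
{"name": "play_rows", "arguments": {
  "plan": [
    [1, 0, 0, -0.5, 0, 0, 0],
    [1, 0, 0, -0.5, 0, 0, 0],
    [1, 0, 0, -0.18, 0, 0, 0],
    [1, 0, 0, 0, 0, 0, 0]
  ]
}}

```text
clock: 6.68
ee_pos: [0.4803, 0.0173, 0.0832]
eef_rot: [-0.001, 0.974, 0.225, -0.002]
contact_force: [-0.2, -0.3, -0.8]
grip_width: 0.001
```

Call:
{"name": "play_rows", "arguments": {
  "plan": [
    [1, 0.1, -0.2, 0, 0, 0, 0],
    [1, 0.1, -0.2, 0, 0, 0, 0],
    [1, 0.1, -0.2, 0, 0, 0, 0],
    [1, 0.1, -0.2, 0, 0, 0, 0]
  ]
}}

```text
clock: 7.02
ee_pos: [0.4988, -0.0154, 0.0865]
eef_rot: [0.0, 0.974, 0.225, 0.001]
contact_force: [0.6, 2.7, 0.6]
grip_width: 0.003
```

Call:
{"name": "play_rows", "arguments": {
  "plan": [
    [1, 0.07, -0.14, 0, 0, 0, 0],
    [1, 0.07, -0.14, 0, 0, 0, 0]
  ]
}}

```text
clock: 7.18
ee_pos: [0.5038, -0.0265, 0.0861]
eef_rot: [0.0, 0.974, 0.225, 0.001]
contact_force: [-0.4, 3.0, 0.8]
grip_width: 0.001
```

Call:
{"name": "play_rows", "arguments": {
  "plan": [
    [1, 0.04, -0.09, 0, 0, 0, 0]
  ]
}}

```text
clock: 7.27
ee_pos: [0.5052, -0.0301, 0.0858]
eef_rot: [0.0, 0.974, 0.225, 0.0]
contact_force: [-0.4, 2.2, 1.8]
grip_width: 0.0
```

Call:
{"name": "play_rows", "arguments": {
  "plan": [
    [1, 0.03, -0.06, 0, 0, 0, 0]
  ]
}}

```text
clock: 7.35
ee_pos: [0.5058, -0.032, 0.0856]
eef_rot: [-0.0, 0.974, 0.225, 0.0]
contact_force: [-2.7, 9.6, 4.8]
grip_width: 0.002
```

Call:
{"name": "play_rows", "arguments": {
  "plan": [
    [1, 0.015, -0.03, 0, 0, 0, 0],
    [1, 0, 0, 0, 0, 0, 0]
  ]
}}

```text
clock: 7.52
ee_pos: [0.5058, -0.0319, 0.0856]
eef_rot: [-0.001, 0.974, 0.225, -0.0]
contact_force: [-2.3, 5.7, 5.4]
grip_width: -0.001
```

Call:
{"name": "play_rows", "arguments": {
  "plan": [
    [1, -0.2, 0.4, 0, 0, 0, 0],
    [1, -0.4, 0.83, 0.2, 0, 0, 0],
    [1, 0, 0, 0.6, 0, 0, 0],
    [1, 0, 0, 0.4, 0, 0, 0],
    [1, 0.78, 0.39, 0, 0, 0, 0],
    [1, 0.78, 0.39, 0, 0, 0, 0],
    [1, 0.78, 0.39, 0, 0, 0, 0],
    [1, 0.78, 0.39, 0, 0, 0, 0]
  ]
}}

```text
clock: 8.18
ee_pos: [0.6084, 0.0791, 0.1336]
eef_rot: [0.001, 0.974, 0.225, 0.0]
contact_force: [0.3, 0.1, 0.5]
grip_width: -0.001
```

Call:
{"name": "play_rows", "arguments": {
  "plan": [
    [1, 0, 0, 0, 0, 0, 0],
    [1, 0, 0, 0, 0, 0, 0]
  ]
}}

```text
clock: 8.35
ee_pos: [0.6074, 0.0791, 0.1319]
eef_rot: [0.0, 0.974, 0.226, -0.001]
contact_force: [0.8, 0.0, -0.7]
grip_width: 0.002
```

```bash
python3 - <<'E'
from h import *
from station import manip,snapshot
import cv2
s=manip.read_state();p=s["ee_pos"]
c=np.array([.557,.022,0]);y=2.03;ex=np.array([np.cos(y),np.sin(y),0]);ey=np.array([-np.sin(y),np.cos(y),0])
print("tcp box",np.round([(p-c)@ex,(p-c)@ey,p[2]],4),s["contact_force"])
im=snapshot("side");t=snapshot("top")
f=lambda m:cv2.resize(cv2.convertScaleAbs(m[:,:,::-1],alpha=1.8,beta=10),(400,448),interpolation=cv2.INTER_CUBIC)
cv2.imwrite("pics/c7.png",np.hstack([f(im[145:285,200:325]),f(t[135:275,200:325])]))
E
```

```text
tcp box [ 0.0288 -0.0705  0.1319] [ 0.79186598  0.02434535 -0.74241536]
```

View pics/c7.png

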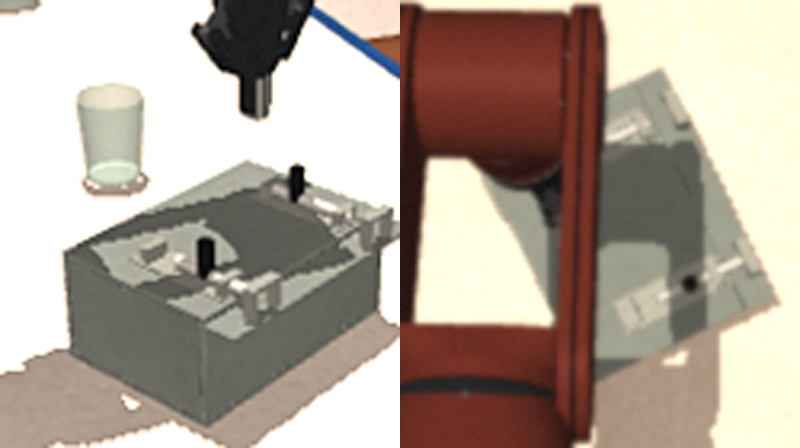

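Bolt_a is home: its thumb is at (206,241), against a predicted (203,241), and its rod is in the keeper. Bolt_b is next.

Call:
{"name": "play_rows", "arguments": {
  "plan": [
    [1, 0, 0, -0.5, 0, 0, 0],
    [1, 0, 0, -0.5, 0, 0, 0],
    [1, 0, 0, -0.17, 0, 0, 0],
    [1, 0, 0, 0, 0, 0, 0],
    [1, 0.1, -0.2, 0, 0, 0, 0],
    [1, 0.1, -0.2, 0, 0, 0, 0],
    [1, 0.1, -0.2, 0, 0, 0, 0],
    [1, 0.1, -0.2, 0, 0, 0, 0]
  ]
}}

```text
clock: 9.12
ee_pos: [0.6244, 0.0458, 0.0882]
eef_rot: [0.0, 0.974, 0.225, 0.001]
contact_force: [-0.5, 1.8, 1.7]
grip_width: 0.003
```

Call:
{"name": "play_rows", "arguments": {
  "plan": [
    [1, 0.07, -0.14, 0, 0, 0, 0],
    [1, 0.05, -0.1, 0, 0, 0, 0]
  ]
}}

```text
clock: 9.28
ee_pos: [0.6289, 0.0361, 0.0874]
eef_rot: [0.0, 0.974, 0.225, 0.001]
contact_force: [0.0, 3.3, 1.1]
grip_width: -0.006
```

Call:
{"name": "play_rows", "arguments": {
  "plan": [
    [1, 0.04, -0.09, 0, 0, 0, 0]
  ]
}}

```text
clock: 9.37
ee_pos: [0.63, 0.033, 0.087]
eef_rot: [-0.0, 0.974, 0.225, 0.0]
contact_force: [-0.3, 2.7, 1.4]
grip_width: -0.0
```

Call:
{"name": "play_rows", "arguments": {
  "plan": [
    [1, 0.03, -0.06, 0, 0, 0, 0]
  ]
}}

```text
clock: 9.45
ee_pos: [0.6309, 0.0307, 0.0867]
eef_rot: [-0.0, 0.974, 0.225, 0.0]
contact_force: [0.1, 2.6, 1.7]
grip_width: 0.002
```

Call:
{"name": "play_rows", "arguments": {
  "plan": [
    [1, 0.03, -0.06, 0, 0, 0, 0]
  ]
}}

```text
clock: 9.53
ee_pos: [0.6311, 0.0304, 0.0866]
eef_rot: [-0.002, 0.974, 0.225, -0.001]
contact_force: [-7.3, 13.2, 7.1]
grip_width: -0.0
```

Call:
{"name": "play_rows", "arguments": {
  "plan": [
    [1, 0.02, -0.04, 0, 0, 0, 0]
  ]
}}

```text
clock: 9.62
ee_pos: [0.6311, 0.0304, 0.0866]
eef_rot: [-0.003, 0.974, 0.225, -0.001]
contact_force: [-7.9, 16.6, 9.2]
grip_width: 0.003
```

The stop is reached. I'll back off, lift clear and check.

Call:
{"name": "play_rows", "arguments": {
  "plan": [
    [1, -0.2, 0.4, 0, 0, 0, 0],
    [1, -0.3, 0.6, 0.2, 0, 0, 0],
    [1, 0, 0, 0.8, 0, 0, 0],
    [1, 0, 0, 0.8, 0, 0, 0],
    [1, -0.4, 0.7, 0.5, 0, 0, 0],
    [1, -0.4, 0.7, 0.5, 0, 0, 0],
    [1, -0.4, 0.7, 0.2, 0, 0, 0],
    [1, 0, 0, 0, 0, 0, 0]
  ]
}}

```text
clock: 10.28
ee_pos: [0.5635, 0.1558, 0.2097]
eef_rot: [-0.001, 0.974, 0.227, 0.002]
contact_force: [0.7, -0.5, -0.5]
grip_width: 0.001
```

```bash
python3 - <<'E'
from station import manip,snapshot
import cv2,numpy as np
print(manip.read_state()["contact_force"])
im=snapshot("side");t=snapshot("top")
f=lambda m:cv2.resize(cv2.convertScaleAbs(m[:,:,::-1],alpha=1.8,beta=10),(400,448),interpolation=cv2.INTER_CUBIC)
cv2.imwrite("pics/c8.png",np.hstack([f(im[145:285,200:325]),f(t[135:275,200:325])]))
E
```

```text
[ 0.71346462 -0.48416219 -0.53424002]
```

View pics/c8.png

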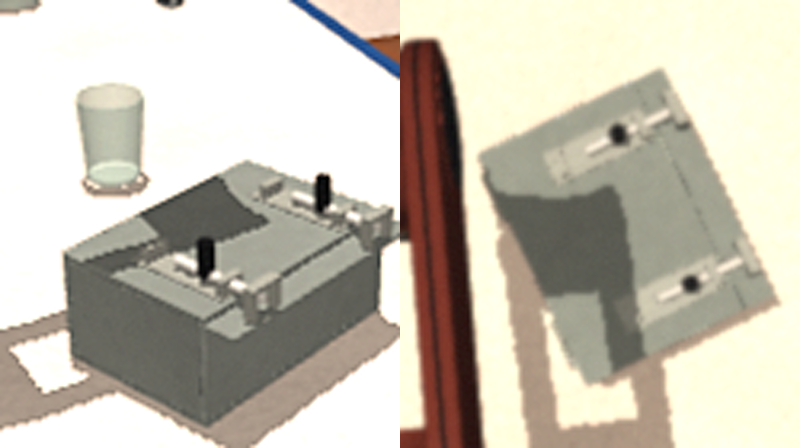

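The lid is flat and both rods are in their keepers, with thumbs at (206,241) and (323,177) against predicted home positions of (203,241) and (322,177). The box and beaker haven't moved and the arm is clear, so I'm handing in.

```bash
python3 -c "
from station import manip
print(manip.close_job())"
```

```text
the job is handed in; nothing more can be done
None
```

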